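# Hold a blank home in a locating corner

## Robot

A 6-joint arm with a two-finger parallel gripper is mounted at the origin on the work surface. World frame = base frame: x ahead of the robot, y to its left, z up, the work surface at z = 0. Lengths are in m, angles in rad, forces in N, time in s.
With the tool pointing down it reaches from about 0.35 to 0.975 m from the base axis. Payload 4.9 kg.
Tool frame: the origin (TCP) lies at the very end of the fingers, on their centre line; the grasp point (between the pads) lies 19 mm behind it; z points along the fingers, y is the line along which they close (so a half turn about z gives the same grasp; the last joint's range is limited). The gripper opens to 85 mm and grips with 20 to 120 N. Pads are 22 mm wide; open, the fingers measure 114 mm over their backs; the gripper's body (76 mm by 85 mm) begins 54 mm behind the grasp point. The pads swing forward as they close: fully open they stand 13 mm farther back than shut.
Start: joints at [-1.312, 0.053, 1.613, -0, 1.476, -0.119], TCP at [0.231, -0.581, 0.231] pointing down, gripper open.
Joint ranges: [-3.01, 3.01], [-1.01, 2.22], [0.06, 2.58], [-1.02, 4.17], [0.09, 2.62], [-3.14, 3.14]. Speed limits (rad/s): [2.57, 2.57, 3.14, 3.14, 3.14, 3.14].

## Interface

Orientations are given as a unit quaternion [x, y, z, w].
In Python, from workcell import sensors, read_camera, r gives the robot as it stands.
- The arm moves only by the shell command python3 -m jog 'ROWS' [FORCE]. ROWS is JSON, a list that holds one entry, the list of rows, each a list of 7 numbers: the finger opening in m, from 0 to 0.0854, then the shift along the world's x, y, z in m, then the turn, a rotation vector about the world's x, y, z in rad. In form: [[[gripper, dx, dy, dz, rx, ry, rz], ...]]. A call has exactly 10 rows; each row is the pose to reach, as a shift and turn from the pose commanded when the call began; what a row does not reach only later rows make up. A row lasts 1/12 s, in which the tool goes at most 41.7 mm and 7.16 degrees, less where a joint would pass 70% of its speed; a pose out of reach is approached as far as the arm can. A call with a gripper value outside its range is refused whole. The fingers move at their own pace and stop on an object; FORCE is the grip in N (left out, the last holds). Time passes only in rows, so rows that repeat a pose let the fingers close, or fill a call up. It gives the time, the measured TCP pose, the force, the opening and the grip force at its end, in the units of the state.
- sensors.read_state(): the state, without advancing time (a new reading comes with each control period).
- read_camera(name): name is "scene" or "top"; returns a dict with "pixels" (480x640x3 uint8, blue, green, red), "fx", "fy", "cx", "cy" (pixels), "k1" (the pictures are not rectified: a ray, as slopes to the right and down, at radius r is drawn at 1 + k1 r^2 times it, then the intrinsics apply), "eye" and "rotation" of the camera in the world. Camera axes: x right, y up, looking along -z (the intrinsics and any distortion apply to the point x, -y, -z); pixel columns grow to the right and rows downward; lengths in m; the calibration is good to about 2 mm. A picture is of the moment at which its call begins. There is no depth.
- r.hand_in(): hands the job in; it is judged then, once.
The state is a dict: "t": time; "qpos": joint angles; "joint_vel": joint speeds; "joint_efforts": joint torques, N m; "tool_pos": TCP position; "tool_rot": TCP orientation; "ft_force": force on the tool from outside, world axes, zero at the start; "wrist_torque": the same for the moment, N m; "gripper_width": opening from 0.0 (shut) to 1.0 (fully open); "gripper_force": force on a finger pad.
Only numpy, scipy, OpenCV 4.12 (cv2) and the standard library are available. Lean on these libraries where they do the work, as an engineer would, in place of code of your own. Each camera call takes 0.05 s, during which the arm holds its last target. There are 200 camera calls.

## Task

Take the long wooden block out of the tray and stand it upright on the dark fixture plate, first pressing its long side against the low fence while it is still well clear of the tall end stop, then bringing its end up to the end stop. Finish while holding it there: pushed down flat on the plate and pressed squarely against the fence and the end stop at the same time, a firm push of some 10 to 20 N towards each and never more than 50 N, without letting go. Leave everything else where it is.

Things in the scene. Friction and masses are not known exactly. Their poses are not given: they have to be found in the camera images.
- blank: The long block: bare pale wood, 100 mm long (its x axis) x 54 mm wide (y) x 50 mm tall (z), 0.13 to 0.27 kg. It stands in one of the tray's three pockets, its length along the tray's x. Origin: centre of its underside. Fingers can hold it only across its 54 mm width; keep the fingertips at least 16 mm above its underside so that they pass over the fence.
- tray: Fixed black plastic tray on four blue legs, 135 mm (x) x 285 mm (y), top face 75 mm above the table; yaw varies. Three equal pockets 106 x 60 mm, 8 mm deep (floor 67 mm above the table), centred at tray y = -92, 0 and +92 mm; which block is in which pocket varies. Origin: on the table under its centre.
- fixture: Fixed dark steel plate 160 mm (x) x 260 mm (y) x 12 mm thick on the table; yaw varies. It carries the fence along its far (+x) edge and the end stop near its -y end. The blank goes with its length along the plate's y. Origin: centre of its underside; the top face is at z = 12 mm. Plate, fence and end stop are smooth: sliding friction of the blank on them is about a quarter of the pressing force.
- fence: Low bare aluminium bar bolted along the plate's +x edge, 15 mm (x) x 250 mm (y) x 14 mm high above the plate. Its axes are the plate's. Origin: centre of its underside, at plate x = 72.5 mm, z = 12 mm; the face to press against is on its -x side, at plate x = 65 mm. Rigid and smooth.
- end_stop: Tall bare aluminium block, rigidly fixed on the plate, 55 mm (x) x 20 mm (y) x 38 mm high above the plate, with two 4 mm screw heads on top; its axes are the plate's. Origin: centre of its underside, at plate x = 32 mm, z = 12 mm; its place along the plate's y varies from -105 to -55 mm. The face to press against is its +y side, 10 mm from its origin. Rigid and smooth.
- short_block: Bystander in another pocket: pale wooden block 60 x 42 x 50 mm tall. Origin: centre of its underside.
- round_slug: Bystander in another pocket: upright aluminium cylinder 40 mm in diameter, 45 mm tall. Origin: centre of its underside.
- wrench: Bystander: spanner lying on the table beyond the tray.
- screwdriver: Bystander: screwdriver lying beyond the fixture.
- screw_jar: Bystander: small pale jar, 56 mm in diameter, 75 mm tall, with grey lid, beyond tray and fixture.
- clamp_knob: Bystander: black star knob 58 mm across, 54 mm tall with its threaded stud up, to the right of the fixture.

How it is judged:
By the outcome, as a careful person would: the job done as asked, in the order asked, and still so for the second after the job is handed in, while the arm keeps its last pose, push and grip.
It also fails if it takes over 51 s, if anything falls off the work surface, if the arm or the gripper's body presses on something with over 40 N, if the wrist force passes 120 N, or if a joint passes its speed limit or range.

## Working session

There is one attempt and no reset: what is moved stays moved. The work goes in short steps, Python scripts to look and compute and a shell command to move; the robot and the scene stay as the last step left them, time stands still between calls to the robot, and variables do not carry over. Pictures are saved under pics/ and viewed, at most 10 in all, crops included, and the job is handed in when it is done.

```bash
ls; mkdir -p pics; cat > h.py <<'E'
import numpy as np, cv2
from workcell import sensors, read_camera, r
def px2ray(c,u,v):
    xd=(u-c["cx"])/c["fx"]; yd=(v-c["cy"])/c["fy"]; x,y=xd,yd
    for _ in range(20):
        k=1+c["k1"]*(x*x+y*y); x,y=xd/k,yd/k
    return np.array(c["rotation"]).reshape(3,3)@np.array([x,-y,-1.0])
def hit(c,u,v,z):
    d=px2ray(c,u,v); e=np.array(c["eye"]); return e+d*(z-e[2])/d[2]
def proj(c,p):
    q=np.array(c["rotation"]).reshape(3,3).T@(np.array(p)-c["eye"]); x,y=q[0]/-q[2],-q[1]/-q[2]
    k=1+c["k1"]*(x*x+y*y); return c["cx"]+c["fx"]*x*k, c["cy"]+c["fy"]*y*k
E
python3 - <<'E'
from h import *
for n in("scene","top"):
    c=read_camera(n); cv2.imwrite(f"pics/{n}0.png",c["pixels"]); print({k:np.round(v,4).tolist() for k,v in c.items() if k!="pixels"})
print(sensors.read_state())
E
```

```text
pics
{'fx': 506.2061, 'fy': 506.2061, 'cx': 323.0523, 'cy': 240.4268, 'k1': -0.0713, 'eye': [1.1336, 0.0311, 0.9674], 'rotation': [0.1784, 0.2197, 0.7291, 0.6232]}
{'fx': 504.8584, 'fy': 504.8584, 'cx': 315.5026, 'cy': 242.0194, 'k1': -0.0686, 'eye': [0.4548, -0.0719, 1.2278], 'rotation': [0.0391, -0.0396, -0.6963, 0.7155]}
{'t': 0.1, 'qpos': array([-1.31199527e+00,  5.33196584e-02,  1.61416007e+00,  4.44267070e-06,
        1.47601321e+00, -1.19005183e-01]), 'joint_vel': array([-0.00026408, -0.00301939, -0.00389997, -0.00045902, -0.00075029,
       -0.00207493]), 'joint_efforts': array([ 2.40331810e-04, -3.94903779e+01, -3.71363533e+01, -8.79080949e-05,
        3.91446098e-03, -1.71683723e-05]), 'tool_pos': array([ 0.23040342, -0.58036956,  0.23016608]), 'tool_rot': array([ 9.82210396e-01,  1.87781347e-01, -6.41533357e-05, -9.47979183e-04]), 'ft_force': array([ 0.30367859, -0.34744878,  0.69638235]), 'wrist_torque': array([-0.01736524,  0.03434951,  0.03142891]), 'gripper_force': 0.0, 'gripper_width': 1.003807764696504}
```

View pics/top0.png

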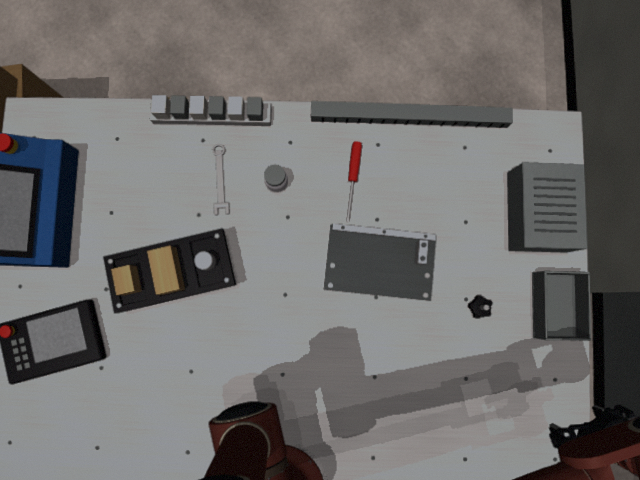

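View pics/scene0.png

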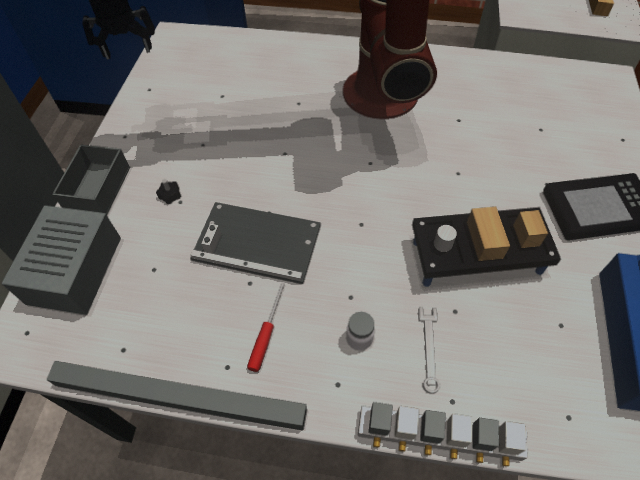

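The top view shows the blank in the middle pocket at about (164,270), between the short block at (124,279) and the slug at (204,260). The plate centre is near (380,262), with the fence along its top edge and the end stop at (423,251).

```bash
sed -i 's/^import numpy as np, cv2/import numpy as np, cv2\nfrom scipy.spatial.transform import Rotation as Rn/; s/np.array(c\["rotation"\]).reshape(3,3)/Rn.from_quat(c["rotation"]).as_matrix()/' h.py
python3 - <<'E'
from h import *
def rect(c,m,z,n):
    cs=cv2.findContours(m.astype(np.uint8),cv2.RETR_EXTERNAL,cv2.CHAIN_APPROX_NONE)[0]
    for k in sorted(cs,key=cv2.contourArea)[::-1][:n]:
        w=np.array([hit(c,*p,z)[:2] for p in k[:,0].astype(float)])*1000
        R=cv2.minAreaRect(w.astype(np.float32)); print(cv2.boundingRect(k),np.round(np.concatenate([R[0],R[1],[R[2]]]),1).tolist())
c=read_camera("top"); im=c["pixels"]; hsv=cv2.cvtColor(im,cv2.COLOR_BGR2HSV); H,S,V=cv2.split(hsv)
roi=np.zeros(V.shape,bool); roi[215:320,95:245]=1
wood=roi&(S>70)&(H>8)&(H<30)
for t in(0,130,160,180): print("wood",t); rect(c,wood&(V>t),.117,2)
print("V row 270",V[270,140:190].tolist())
print("tray"); rect(c,cv2.morphologyEx((roi&(V<70)).astype(np.uint8),cv2.MORPH_OPEN,np.ones((3,3))),.075,1)
roi[:]=0; roi[215:310,315:445]=1
print("plate"); 
for t in(80,100,120): rect(c,cv2.morphologyEx((roi&(V<t)).astype(np.uint8),cv2.MORPH_OPEN,np.ones((3,3))),.012,1)
print(V[225:300,380].tolist()); print(V[251,400:445].tolist())
a=cv2.resize(im[215:305,320:445],None,fx=6,fy=6,interpolation=cv2.INTER_CUBIC);cv2.imwrite("pics/plate.png",a)
E
```

```text
wood 0
(147, 245, 38, 51) [508.8, 258.4, 106.0, 70.0, 14.9]
(111, 264, 31, 33) [484.2, 347.1, 66.6, 60.6, 15.3]
wood 130
(148, 247, 31, 47) [508.0, 265.4, 96.7, 50.7, 14.8]
(112, 266, 22, 28) [483.3, 354.5, 57.2, 38.4, 14.8]
wood 160
wood 180
V row 270 [17, 19, 30, 29, 31, 33, 31, 30, 32, 29, 47, 127, 146, 144, 145, 144, 145, 143, 145, 144, 143, 147, 143, 144, 143, 143, 144, 146, 146, 144, 145, 143, 144, 146, 139, 107, 47, 36, 43, 43, 36, 22, 12, 17, 18, 22, 32, 38, 35, 33]
tray
(104, 229, 132, 84) [509.1, 263.8, 135.2, 288.2, 14.9]
plate
(324, 230, 111, 70) [540.4, -227.2, 258.6, 145.4, 85.4]
(324, 229, 112, 72) [537.4, -227.3, 259.9, 152.6, 85.3]
(324, 225, 112, 76) [538.8, -227.2, 265.6, 160.4, 83.2]
[150, 150, 132, 135, 155, 154, 156, 156, 156, 123, 63, 58, 68, 65, 66, 66, 66, 65, 64, 65, 66, 63, 65, 66, 67, 64, 63, 66, 68, 65, 66, 66, 67, 69, 67, 64, 65, 67, 69, 65, 67, 69, 65, 65, 68, 64, 63, 68, 66, 66, 68, 68, 65, 65, 68, 67, 67, 64, 64, 67, 64, 65, 67, 66, 64, 62, 69, 66, 62, 68, 94, 134, 149, 149, 148]
[64, 62, 64, 62, 64, 63, 62, 61, 60, 62, 63, 63, 62, 60, 60, 56, 52, 54, 86, 132, 155, 156, 152, 157, 154, 156, 145, 107, 64, 61, 59, 59, 61, 61, 71, 118, 147, 148, 146, 148, 145, 148, 147, 147, 148]
```

View pics/plate.png

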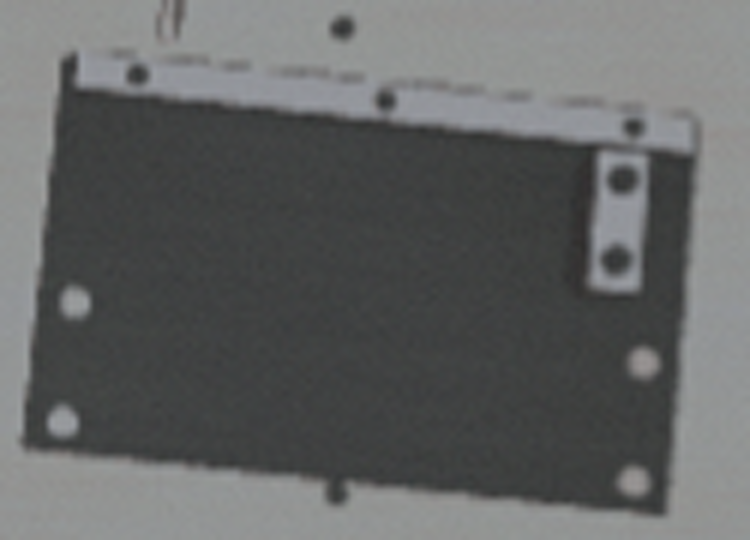

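The crop shows the fence face as a clean dark-to-light edge along the top, and the end stop at about (420,252) in the full image. I'll head for the tray and refine the fixture lines now.

```bash
python3 - <<'E'
from h import *
c=read_camera("top"); V=cv2.cvtColor(c["pixels"],cv2.COLOR_BGR2GRAY).astype(float)
def cross(a,th=None):  # subpixel first crossing along profile
    th=(a.min()+a.max())/2 if th is None else th
    i=np.where((a[:-1]-th)*(a[1:]-th)<=0)[0][0]; return i+(th-a[i])/(a[i+1]-a[i])
P=[]
for u in range(335,412,3):
    v0=int(round(231+(u-335)*.094)); col=V[v0-1:v0+8,u]; P.append(hit(c,u,v0-1+cross(col,103),.026)[:2])
P=np.array(P); k=np.polyfit(P[:,1],P[:,0],1); res=P[:,0]-np.polyval(k,P[:,1]); k=np.polyfit(P[abs(res)<.002,1],P[abs(res)<.002,0],1)
print("fence x = %.4f*y + %.4f  yaw %.2f deg res %.4f"%(k[0],k[1],-np.degrees(np.arctan(k[0])),res.std()))
Q=np.array([hit(c,410+cross(V[v,410:425],103),v,.05)[:2] for v in range(244,261)])
print("stop face pts",np.round(Q[::4],4).tolist())
a=-np.arctan(k[0]); ex=np.array([np.cos(a),np.sin(a)]); ey=np.array([-np.sin(a),np.cos(a)])
fx=ex@P.mean(0); print("fence along ex %.4f  stop along ey %.4f std %.4f"%(fx,np.median(Q@ey),(Q@ey).std()))
E
python3 -m jog '[[[0.085,0.005,0.02,0.005,0,0,0],[0.085,0.015,0.05,0.01,0,0,-0.02],[0.085,0.027,0.087,0.02,0,0,-0.04],[0.085,0.039,0.125,0.02,0,0,-0.06],[0.085,0.051,0.163,0.02,0,0,-0.08],[0.085,0.063,0.200,0.02,0,0,-0.1],[0.085,0.075,0.238,0.02,0,0,-0.12],[0.085,0.087,0.275,0.02,0,0,-0.12],[0.085,0.099,0.312,0.02,0,0,-0.12],[0.085,0.11,0.35,0.02,0,0,-0.12]]]' 60
```

```text
t: 1.03
tool_pos: [0.3406, -0.2291, 0.2512]
tool_rot: [0.992, 0.128, 0.0, 0.0]
ft_force: [1.2, -0.1, 0.8]
gripper_width: 1.0
gripper_force: 0.0Traceback (most recent call last):
  File "<stdin>", line 8, in <module>
  File "<stdin>", line 5, in cross
IndexError: index 0 is out of bounds for axis 0 with size 0
```

```bash
python3 -m jog '[[[0.085,0.013,0.038,0,0,0,0],[0.085,0.026,0.076,0,0,0,0],[0.085,0.039,0.114,0,0,0,0],[0.085,0.052,0.152,0,0,0,0],[0.085,0.065,0.19,0,0,0,0],[0.085,0.078,0.228,0,0,0,0],[0.085,0.091,0.266,0,0,0,0],[0.085,0.104,0.304,0,0,0,0],[0.085,0.117,0.342,0,0,0,0],[0.085,0.13,0.38,0,0,0,0]]]'
python3 -m jog '[[[0.085,0.012,0.037,0,0,0,0],[0.085,0.023,0.07,-0.01,0,0,0],[0.085,0.033,0.099,-0.02,0,0,0],[0.085,0.0375,0.1145,-0.03,0,0,0],[0.085,0.0375,0.1145,-0.05,0,0,0],[0.085,0.0375,0.1145,-0.07,0,0,0],[0.085,0.0375,0.1145,-0.085,0,0,0],[0.085,0.0375,0.1145,-0.095,0,0,0],[0.085,0.0375,0.1145,-0.10,0,0,0],[0.085,0.0375,0.1145,-0.10,0,0,0]]]'
cat > m.py <<'E'
from h import *
c=read_camera("top"); V=cv2.cvtColor(c["pixels"],cv2.COLOR_BGR2GRAY).astype(float)
def cross(a,th=103):
    i=np.where((a[:-1]-th)*(a[1:]-th)<=0)[0]
    return np.nan if len(i)==0 else i[-1]+(th-a[i[-1]])/(a[i[-1]+1]-a[i[-1]])
P=[]
for u in range(337,411,3):
    v0=int(round(229+(u-335)*.094))-5; P.append(hit(c,u,v0+cross(V[v0:v0+12,u]),.026)[:2])
P=np.array(P); P=P[~np.isnan(P[:,0])]
for _ in range(3):
    k=np.polyfit(P[:,1],P[:,0],1); res=P[:,0]-np.polyval(k,P[:,1]); P=P[abs(res)<max(.001,2*res.std())]
a=-np.arctan(k[0]); print("n",len(P),"yaw %.2f deg res %.4f"%(np.degrees(a),res.std()))
Q=np.array([hit(c,410+cross(V[v,410:424]),v,.05)[:2] for v in range(245,260)]); Q=Q[~np.isnan(Q[:,0])]
ex=np.array([np.cos(a),np.sin(a)]); ey=np.array([-np.sin(a),np.cos(a)])
print("fence along ex %.4f  stop along ey %.4f std %.4f"%(ex@P.mean(0),np.median(Q@ey),(Q@ey).std()))
cv2.imwrite("pics/s1.png",read_camera("scene")["pixels"][150:330,380:620].repeat(3,0).repeat(3,1))
E
python3 m.py
```

```text
t: 1.87
tool_pos: [0.4706, 0.1514, 0.2513]
tool_rot: [0.992, 0.129, 0.0, 0.0]
ft_force: [0.9, -0.3, -0.1]
gripper_width: 0.998
gripper_force: 0.0
t: 2.7
tool_pos: [0.5073, 0.2633, 0.15]
tool_rot: [0.992, 0.128, -0.001, 0.0]
ft_force: [0.1, 0.4, -0.4]
gripper_width: 0.997
gripper_force: 0.0
n 25 yaw -4.58 deg res 0.0003
fence along ex 0.6281  stop along ey -0.2666 std 0.0030
```

View pics/s1.png

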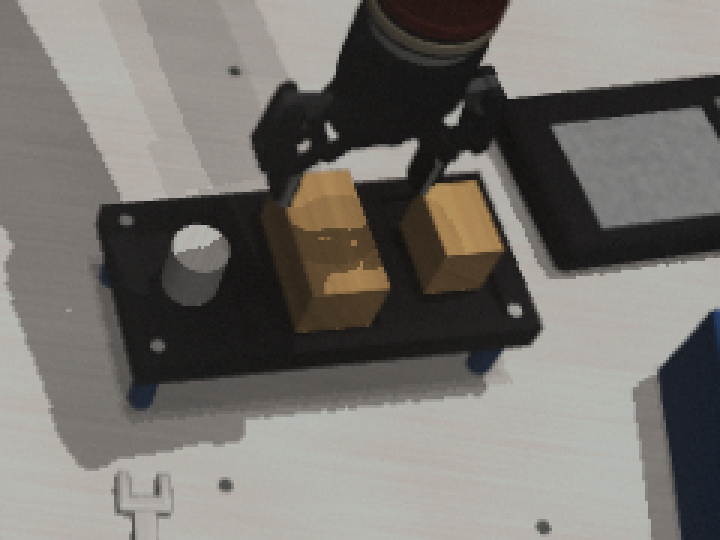

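The scene crop shows the open fingers straddling the blank's width, lined up with it and clear of both neighbours.

```bash
python3 -m jog '[[[0.085,0,0,-0.015,0,0,0],[0.085,0,0,-0.03,0,0,0],[0.085,0,0,-0.045,0,0,0],[0.085,0,0,-0.058,0,0,0],[0.085,0,0,-0.065,0,0,0],[0.085,0,0,-0.065,0,0,0],[0.04,0,0,-0.065,0,0,0],[0.04,0,0,-0.065,0,0,0],[0.04,0,0,-0.065,0,0,0],[0.04,0,0,-0.065,0,0,0]]]' 90
python3 -m jog '[[[0.04,0,0,0,0,0,0],[0.04,0,0,0,0,0,0],[0.04,0,0,0,0,0,0],[0.04,0,0,0.002,0,0,0],[0.04,0,0,0.006,0,0,0],[0.04,0,0,0.012,0,0,0],[0.04,0,0,0.02,0,0,0],[0.04,0,0,0.03,0,0,0],[0.04,0,0,0.04,0,0,0],[0.04,0,0,0.04,0,0,0]]]' 90
```

```text
t: 3.63
tool_pos: [0.5094, 0.2643, 0.0883]
tool_rot: [0.992, 0.129, 0.002, -0.001]
ft_force: [1.3, 1.7, 4.2]
gripper_width: 0.615
gripper_force: 96.1
t: 4.47
tool_pos: [0.5097, 0.264, 0.1298]
tool_rot: [0.992, 0.128, 0.002, -0.0]
ft_force: [-0.1, -0.3, -0.9]
gripper_width: 0.616
gripper_force: 95.6
```

Grasp and lift look good (52.6 mm opening, 95 N). Next I carry it to the plate, turning it by +1.234 rad.

```bash
python3 -m jog '[[[0.04,0,0,0.012,0,0,0],[0.04,0,-0.004,0.026,0,0,0.02],[0.04,0.002,-0.014,0.04,0,0,0.08],[0.04,0.004,-0.03,0.05,0,0,0.15],[0.04,0.007,-0.054,0.05,0,0,0.23],[0.04,0.010,-0.084,0.05,0,0,0.31],[0.04,0.014,-0.118,0.05,0,0,0.39],[0.04,0.018,-0.152,0.05,0,0,0.47],[0.04,0.022,-0.186,0.05,0,0,0.55],[0.04,0.026,-0.22,0.05,0,0,0.63]]]'
python3 -m jog '[[[0.04,0.004,-0.034,0,0,0,0.08],[0.04,0.008,-0.068,0,0,0,0.16],[0.04,0.012,-0.102,0,0,0,0.24],[0.04,0.016,-0.136,0,0,0,0.32],[0.04,0.02,-0.17,0,0,0,0.4],[0.04,0.024,-0.2,0,0,0,0.48],[0.04,0.027,-0.225,-0.01,0,0,0.55],[0.04,0.029,-0.245,-0.025,0,0,0.604],[0.04,0.03,-0.256,-0.04,0,0,0.604],[0.04,0.03,-0.26,-0.05,0,0,0.604]]]'
python3 -m jog '[[[0.04,0,0,0,0,0,0],[0.04,0,0,-0.015,0,0,0],[0.04,0,0,-0.03,0,0,0],[0.04,0,0,-0.045,0,0,0],[0.04,0,0,-0.06,0,0,0],[0.04,0,0,-0.07,0,0,0],[0.04,0,0,-0.075,0,0,0],[0.04,0,0,-0.075,0,0,0],[0.04,0,0,-0.075,0,0,0],[0.04,0,0,-0.075,0,0,0]]]'
python3 - <<'E'
from h import *
s=sensors.read_state(); print(s["tool_pos"],Rn.from_quat(s["tool_rot"]).as_matrix().round(3).tolist(),s["ft_force"],s["wrist_torque"])
c=read_camera("scene"); cv2.imwrite("pics/s2.png",cv2.resize(c["pixels"][170:320,170:350],None,fx=4,fy=4))
c=read_camera("top"); cv2.imwrite("pics/t2.png",cv2.resize(c["pixels"][200:310,310:450],None,fx=5,fy=5))
E
```

```text
t: 5.3
tool_pos: [0.5338, 0.042, 0.177]
tool_rot: [0.902, 0.431, 0.0, 0.0]
ft_force: [0.4, -0.2, -2.3]
gripper_width: 0.618
gripper_force: 95.7
t: 6.13
tool_pos: [0.5634, -0.2181, 0.1253]
tool_rot: [0.735, 0.678, -0.0, -0.001]
ft_force: [-1.0, 0.9, -2.4]
gripper_width: 0.614
gripper_force: 95.7
t: 6.97
tool_pos: [0.5649, -0.2166, 0.0527]
tool_rot: [0.734, 0.679, 0.0, 0.001]
ft_force: [-0.6, -0.7, -2.5]
gripper_width: 0.613
gripper_force: 95.7
[ 0.5649141  -0.21663989  0.05266689] [[0.079, 0.997, 0.002], [0.997, -0.079, -0.001], [-0.001, 0.002, -1.0]] [-0.61569458 -0.68970736 -2.54447175] [-0.02630571  0.01654538 -0.00843213]
```

View pics/s2.png

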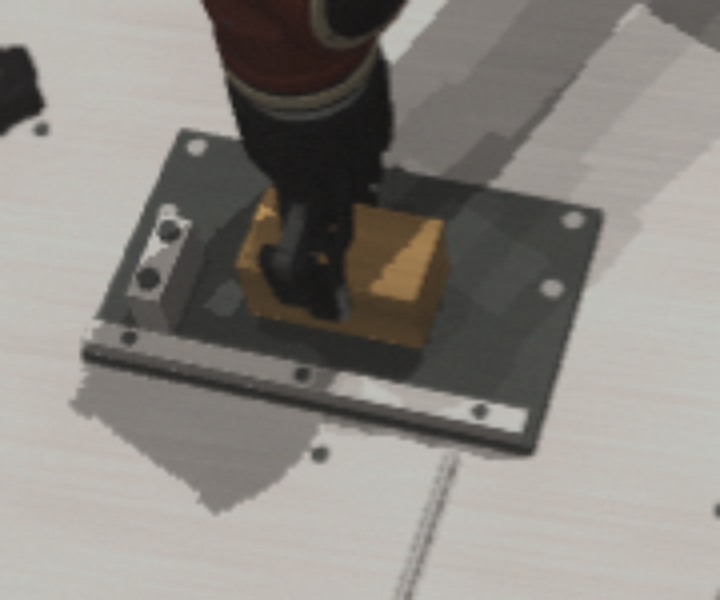

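View pics/t2.png

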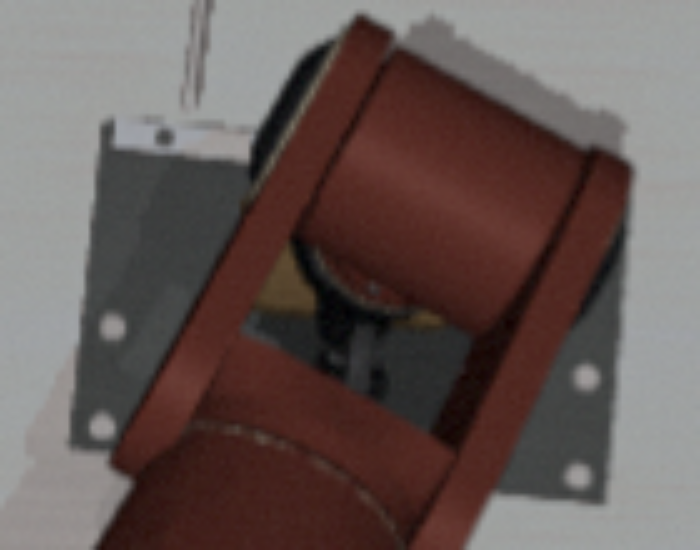

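The scene crop shows the blank level above the plate, parallel to the fence and about 40 mm clear of the end stop. In the top crop the arm hides most of it. Lowering until it touches.

```bash
python3 -m jog '[[[0.04,0,0,-0.006,0,0,0],[0.04,0,0,-0.011,0,0,0],[0.04,0,0,-0.015,0,0,0],[0.04,0,0,-0.017,0,0,0],[0.04,0,0,-0.018,0,0,0],[0.04,0,0,-0.019,0,0,0],[0.04,0,0,-0.0195,0,0,0],[0.04,0,0,-0.02,0,0,0],[0.04,0,0,-0.02,0,0,0],[0.04,0,0,-0.02,0,0,0]]]'
python3 - <<'E'
from h import *
s=sensors.read_state(); print(s["tool_pos"],s["ft_force"],s["wrist_torque"])
E
```

```text
t: 7.9
tool_pos: [0.5644, -0.2166, 0.0333]
tool_rot: [0.734, 0.679, -0.0, -0.0]
ft_force: [-4.9, 2.6, 8.6]
gripper_width: 0.613
gripper_force: 97.0
[ 0.56444472 -0.21658063  0.0332713 ] [-4.94133349  2.62499744  8.62064343] [ 0.4999079   0.94240379 -0.0342421 ]
```

```bash
python3 -m jog '[[[0.04,0.002,-0.0002,0,0,0,0],[0.04,0.005,-0.0004,0,0,0,0],[0.04,0.008,-0.0006,0,0,0,0],[0.04,0.011,-0.0009,0,0,0,0],[0.04,0.0135,-0.0011,0,0,0,0],[0.04,0.0155,-0.0012,0,0,0,0],[0.04,0.017,-0.0014,0,0,0,0],[0.04,0.017,-0.0014,0,0,0,0],[0.04,0.017,-0.0014,0,0,0,0],[0.04,0.017,-0.0014,0,0,0,0]]]'
python3 -m jog '[[[0.04,0.0005,0,0,0,0,0],[0.04,0.001,-0.0001,0,0,0,0],[0.04,0.0015,-0.0001,0,0,0,0],[0.04,0.002,-0.0002,0,0,0,0],[0.04,0.0025,-0.0002,0,0,0,0],[0.04,0.003,-0.0002,0,0,0,0],[0.04,0.003,-0.0002,0,0,0,0],[0.04,0.003,-0.0002,0,0,0,0],[0.04,0.003,-0.0002,0,0,0,0],[0.04,0.003,-0.0002,0,0,0,0]]]'
cat > s.py <<'E'
from h import *
s=sensors.read_state(); a=np.radians(-4.58); R=np.array([[np.cos(a),np.sin(a)],[-np.sin(a),np.cos(a)]])
p=s["tool_pos"]; f=s["ft_force"]; M=Rn.from_quat(s["tool_rot"]).as_matrix(); w=s["wrist_torque"]
print("plate-axes pos",(R@p[:2]).round(4),p[2].round(4),"F",(R@f[:2]).round(1),f[2].round(1),"T",(R@w[:2]).round(2),w[2].round(2),"yaw %.2f"%np.degrees(np.arctan2(M[1,0],M[0,0])),"tilt",(M[:2,2]*57.3).round(2))
E
python3 s.py
```

```text
t: 8.73
tool_pos: [0.5819, -0.2184, 0.0333]
tool_rot: [0.734, 0.679, 0.0, 0.001]
ft_force: [-3.2, 0.8, 7.2]
gripper_width: 0.615
gripper_force: 97.0
t: 9.57
tool_pos: [0.5835, -0.2185, 0.0333]
tool_rot: [0.734, 0.679, -0.001, -0.001]
ft_force: [-8.3, -0.3, 11.2]
gripper_width: 0.617
gripper_force: 97.5
plate-axes pos [ 0.5991 -0.1712] 0.0333 F [-8.3 -1. ] 11.2 T [0.19 1.33] -0.02 yaw 85.48 tilt [-0.14 -0.02]
```

```bash
python3 -m jog '[[[0.04,0.0005,0,0,0,0,0],[0.04,0.001,-0.0001,0,0,0,0],[0.04,0.0015,-0.0001,0,0,0,0],[0.04,0.002,-0.0002,0,0,0,0],[0.04,0.002,-0.0002,0,0,0,0],[0.04,0.002,-0.0002,0,0,0,0],[0.04,0.002,-0.0002,0,0,0,0],[0.04,0.002,-0.0002,0,0,0,0],[0.04,0.002,-0.0002,0,0,0,0],[0.04,0.002,-0.0002,0,0,0,0]]]'
python3 s.py
```

```text
t: 10.4
tool_pos: [0.5836, -0.2185, 0.0334]
tool_rot: [0.734, 0.679, -0.003, -0.003]
ft_force: [-16.1, 1.7, 17.7]
gripper_width: 0.613
gripper_force: 98.3
plate-axes pos [ 0.5992 -0.1712] 0.0334 F [-16.2   0.4] 17.7 T [0.31 2.52] -0.04 yaw 85.48 tilt [-0.43  0.04]
```

```bash
python3 -m jog '[[[0.04,0,0,0,0,-0.002,0],[0.04,0,0,0,-0.0003,-0.004,0],[0.04,0,0,0,-0.0005,-0.006,0],[0.04,0,0,0,-0.0006,-0.008,0],[0.04,0,0,0,-0.0007,-0.009,0],[0.04,0,0,0,-0.0007,-0.009,0],[0.04,0,0,0,-0.0007,-0.009,0],[0.04,0,0,0,-0.0007,-0.009,0],[0.04,0,0,0,-0.0007,-0.009,0],[0.04,0,0,0,-0.0007,-0.009,0]]]'
python3 s.py
```

```text
t: 11.23
tool_pos: [0.5835, -0.2185, 0.0332]
tool_rot: [0.734, 0.679, 0.0, 0.0]
ft_force: [-14.1, 1.3, 15.9]
gripper_width: 0.615
gripper_force: 98.0
plate-axes pos [ 0.5991 -0.1712] 0.0332 F [-14.2   0.1] 15.9 T [0.25 2.96] -0.06 yaw 85.49 tilt [ 0.05 -0.  ]
```

Pressed on the fence and flat (14 N on the fence, tilt about 0), with roughly 45 mm to go to the stop. Sliding along the fence now.

```bash
python3 -m jog '[[[0.04,-0.0002,-0.002,0,0,0,0],[0.04,-0.0005,-0.006,0,0,0,0],[0.04,-0.0009,-0.011,0,0,0,0],[0.04,-0.0013,-0.016,0,0,0,0],[0.04,-0.0017,-0.021,0,0,0,0],[0.04,-0.0021,-0.026,0,0,0,0],[0.04,-0.0025,-0.031,0,0,0,0],[0.04,-0.0028,-0.035,0,0,0,0],[0.04,-0.003,-0.037,0,0,0,0],[0.04,-0.003,-0.037,0,0,0,0]]]'
python3 s.py
```

```text
t: 12.07
tool_pos: [0.5809, -0.2513, 0.0333]
tool_rot: [0.734, 0.679, 0.003, -0.003]
ft_force: [-14.1, 16.3, 21.1]
gripper_width: 0.615
gripper_force: 98.6
plate-axes pos [ 0.5991 -0.2042] 0.0333 F [-15.3  15.1] 21.1 T [1.98 2.84] -0.09 yaw 85.50 tilt [0.04 0.46]
```

```bash
python3 -m jog '[[[0.04,0,0,0,0,0,0],[0.04,0,0,0,0,0,0],[0.04,0,-0.0005,0,0,0,0],[0.04,-0.0001,-0.001,0,0,0,0],[0.04,-0.0001,-0.001,0,0,0,0],[0.04,-0.0001,-0.001,0,0,0,0],[0.04,-0.0001,-0.001,0,0,0,0],[0.04,-0.0001,-0.001,0,0,0,0],[0.04,-0.0001,-0.001,0,0,0,0],[0.04,-0.0001,-0.001,0,0,0,0]]]'
python3 s.py
python3 - <<'E'
from h import *
c=read_camera("scene"); cv2.imwrite("pics/s3.png",cv2.resize(c["pixels"][180:300,180:330],None,fx=5,fy=5))
E
```

```text
t: 12.9
tool_pos: [0.5808, -0.2518, 0.0332]
tool_rot: [0.734, 0.679, 0.003, -0.003]
ft_force: [-13.3, 17.9, 21.3]
gripper_width: 0.612
gripper_force: 98.6
plate-axes pos [ 0.5991 -0.2046] 0.0332 F [-14.7  16.8] 21.3 T [2.21 2.87] -0.16 yaw 85.50 tilt [0.04 0.5 ]
```

View pics/s3.png

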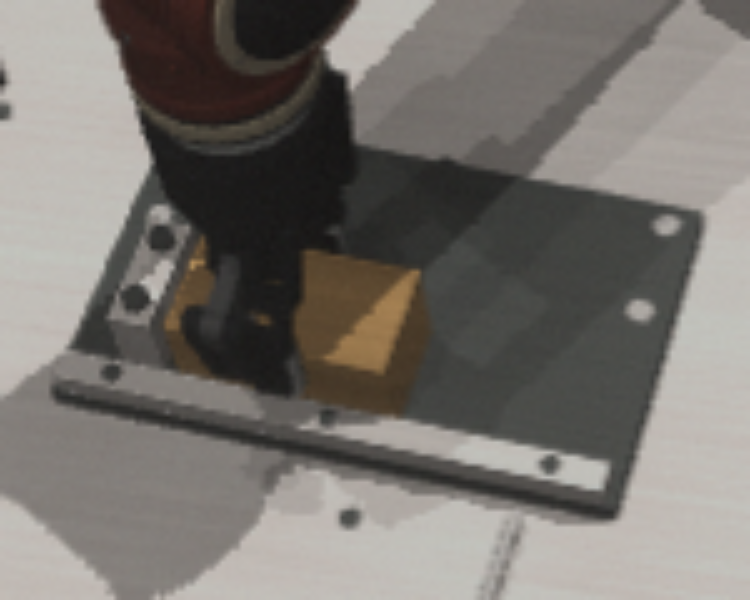

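The crop shows the blank along the fence with its end close to the stop, but I can't tell whether it touches. I'll take some load off the plate, level the tool and creep on.

```bash
python3 -m jog '[[[0.04,0,0,0.0005,-0.002,0,0],[0.04,0,0,0.001,-0.004,0.0003,0],[0.04,0,0,0.001,-0.006,0.0005,0],[0.04,-0.0001,-0.0005,0.001,-0.008,0.0006,0],[0.04,-0.0001,-0.001,0.001,-0.008,0.0006,0],[0.04,-0.0001,-0.0015,0.001,-0.008,0.0006,0],[0.04,-0.0002,-0.002,0.001,-0.008,0.0006,0],[0.04,-0.0002,-0.002,0.001,-0.008,0.0006,0],[0.04,-0.0002,-0.002,0.001,-0.008,0.0006,0],[0.04,-0.0002,-0.002,0.001,-0.008,0.0006,0]]]'
python3 s.py
```

```text
t: 13.78
tool_pos: [0.5806, -0.2545, 0.0332]
tool_rot: [0.734, 0.679, 0.0, 0.0]
ft_force: [-10.6, 13.1, 15.3]
gripper_width: 0.611
gripper_force: 97.8
plate-axes pos [ 0.599  -0.2073] 0.0332 F [-11.6  12.2] 15.3 T [2.1  2.39] -0.12 yaw 85.49 tilt [ 0.04 -0.03]
```

```bash
python3 -m jog '[[[0.04,0.0005,-0.0005,0,0,0,0],[0.04,0.001,-0.001,0,0,0,0],[0.04,0.001,-0.0015,0,0,0,0],[0.04,0.0009,-0.002,0,0,0,0],[0.04,0.0009,-0.0025,0,0,0,0],[0.04,0.0008,-0.003,0,0,0,0],[0.04,0.0008,-0.0035,0,0,0,0],[0.04,0.0007,-0.004,0,0,0,0],[0.04,0.0007,-0.004,0,0,0,0],[0.04,0.0007,-0.004,0,0,0,0]]]'
python3 s.py
```

```text
t: 14.62
tool_pos: [0.5804, -0.2573, 0.0333]
tool_rot: [0.734, 0.679, 0.0, -0.001]
ft_force: [-15.8, 17.0, 19.2]
gripper_width: 0.617
gripper_force: 98.6
plate-axes pos [ 0.5991 -0.2102] 0.0333 F [-17.1  15.7] 19.2 T [2.59 2.77] -0.09 yaw 85.49 tilt [-0.1   0.12]
```

```bash
python3 -m jog '[[[0.04,-0.0002,-0.0005,0.0004,0,0,0],[0.04,-0.0004,-0.001,0.0006,0,0,0],[0.04,-0.0004,-0.0015,0.0006,0,0,0],[0.04,-0.0004,-0.002,0.0006,0,0,0],[0.04,-0.0005,-0.0025,0.0006,0,0,0],[0.04,-0.0005,-0.003,0.0006,0,0,0],[0.04,-0.0006,-0.0035,0.0006,0,0,0],[0.04,-0.0006,-0.004,0.0006,0,0,0],[0.04,-0.0006,-0.004,0.0006,0,0,0],[0.04,-0.0006,-0.004,0.0006,0,0,0]]]'
python3 s.py
```

```text
t: 15.45
tool_pos: [0.58, -0.2619, 0.0332]
tool_rot: [0.734, 0.679, -0.0, -0.001]
ft_force: [-12.6, 14.2, 14.8]
gripper_width: 0.611
gripper_force: 97.9
plate-axes pos [ 0.5991 -0.2148] 0.0332 F [-13.7  13.1] 14.8 T [2.18 2.35] -0.12 yaw 85.49 tilt [-0.05  0.05]
```

Still sliding (4.6 mm gained), so friction accounts for about 13 N. I keep going.

```bash
python3 -m jog '[[[0.04,0,-0.0005,0,0,0,0],[0.04,-0.0001,-0.001,0,0,0,0],[0.04,-0.0001,-0.0015,0,0,0,0],[0.04,-0.0002,-0.002,0,0,0,0],[0.04,-0.0002,-0.0025,0,0,0,0],[0.04,-0.0002,-0.003,0,0,0,0],[0.04,-0.0002,-0.003,0,0,0,0],[0.04,-0.0002,-0.003,0,0,0,0],[0.04,-0.0002,-0.003,0,0,0,0],[0.04,-0.0002,-0.003,0,0,0,0]]]'
python3 s.py
```

```text
t: 16.28
tool_pos: [0.58, -0.2619, 0.0332]
tool_rot: [0.734, 0.679, 0.002, -0.003]
ft_force: [-14.7, 24.4, 18.8]
gripper_width: 0.614
gripper_force: 98.4
plate-axes pos [ 0.599  -0.2147] 0.0332 F [-16.6  23.2] 18.8 T [3.38 2.35] -0.12 yaw 85.49 tilt [-0.07  0.36]
```

Contact with the stop: no further motion, and F_y rose by 10 N. I level the tool, then settle and check.

```bash
python3 -m jog '[[[0.04,0,0,0,-0.002,0,0],[0.04,0,0,0,-0.004,0.0003,0],[0.04,0,0,0,-0.006,0.0005,0],[0.04,0,0,0,-0.006,0.0005,0],[0.04,0,0,0,-0.006,0.0005,0],[0.04,0,0,0,-0.006,0.0005,0],[0.04,0,0,0,-0.006,0.0005,0],[0.04,0,0,0,-0.006,0.0005,0],[0.04,0,0,0,-0.006,0.0005,0],[0.04,0,0,0,-0.006,0.0005,0]]]'
python3 s.py
python3 -m jog '[[[0.04,0,0,0,0,0,0],[0.04,0,0,0,0,0,0],[0.04,0,0,0,0,0,0],[0.04,0,0,0,0,0,0],[0.04,0,0,0,0,0,0],[0.04,0,0,0,0,0,0],[0.04,0,0,0,0,0,0],[0.04,0,0,0,0,0,0],[0.04,0,0,0,0,0,0],[0.04,0,0,0,0,0,0]]]'
python3 s.py
python3 - <<'E'
from h import *
c=read_camera("scene"); cv2.imwrite("pics/s4.png",cv2.resize(c["pixels"][180:300,180:330],None,fx=5,fy=5))
E
```

```text
t: 17.12
tool_pos: [0.58, -0.262, 0.0333]
tool_rot: [0.734, 0.679, -0.0, -0.001]
ft_force: [-13.3, 24.0, 18.9]
gripper_width: 0.619
gripper_force: 98.3
plate-axes pos [ 0.5991 -0.2148] 0.0333 F [-15.2  22.9] 18.9 T [3.65 2.35] -0.06 yaw 85.49 tilt [-0.09  0.02]
t: 17.95
tool_pos: [0.58, -0.262, 0.0333]
tool_rot: [0.734, 0.679, -0.0, -0.001]
ft_force: [-13.2, 23.0, 18.6]
gripper_width: 0.613
gripper_force: 98.3
plate-axes pos [ 0.5991 -0.2148] 0.0333 F [-15.   21.9] 18.6 T [3.67 2.35] -0.07 yaw 85.49 tilt [-0.09  0.02]
```

View pics/s4.png

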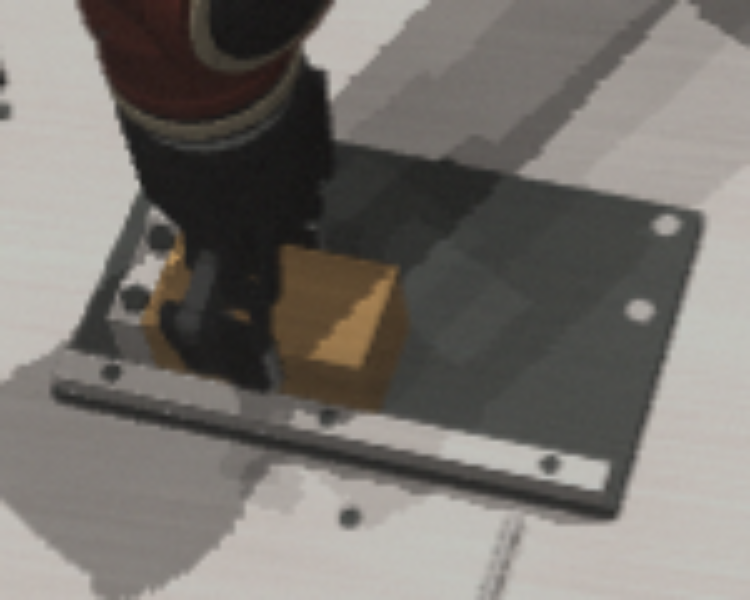

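The crop shows the blank's end against the stop and its side on the fence, with no visible gap. Friction could take up to about 14 of the 22 N, so I add a slight nudge towards the stop and hand in.

```bash
python3 -m jog '[[[0.04,0,-0.0004,0,0,0,0],[0.04,0,-0.0008,0,0,0,0],[0.04,0,-0.0008,0,0,0,0],[0.04,0,-0.0008,0,0,0,0],[0.04,0,-0.0008,0,0,0,0],[0.04,0,-0.0008,0,0,0,0],[0.04,0,-0.0008,0,0,0,0],[0.04,0,-0.0008,0,0,0,0],[0.04,0,-0.0008,0,0,0,0],[0.04,0,-0.0008,0,0,0,0]]]'
python3 s.py
python3 -c "
from h import *
print(r.hand_in())"
```

```text
t: 18.83
tool_pos: [0.58, -0.262, 0.0333]
tool_rot: [0.734, 0.679, -0.0, -0.001]
ft_force: [-13.8, 26.0, 20.4]
gripper_width: 0.615
gripper_force: 98.5
plate-axes pos [ 0.5991 -0.2148] 0.0333 F [-15.8  24.8] 20.4 T [3.92 2.29] -0.12 yaw 85.49 tilt [-0.1   0.11]
the job is handed in; nothing more can be done
None
```

I handed the job in at 18.8 s with the blank still gripped: about 20 N down on the plate, about 16 N towards the fence, and 25 N measured towards the end stop, of which I estimate 11–16 N reaches the stop after friction. The fence was pressed first, about 45 mm clear of the stop.

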